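# Fit the red brush in the bench spindle's collet

### The job

Take the brush with the red hub out of the black rack and set its steel shank into the open collet on top of the grey bench spindle, upright and fully home so that the hub's flange sits on the collet's face. Then turn the collet nut clockwise (seen from above) by its lever with the orange pin, on until the jaws grip the shank and the lever comes up to, or nearly to, its stop. Leave the brush standing in the collet and let go of everything.

Things in the scene. Friction and masses are not known exactly. Their poses are not given: they have to be found in the camera images.
- brush_red_hub (a point): Grip point of the round loose red-hub brush (90 g), upright in a fixed rack (70 x 300 mm, top at z 60 mm) beside like blue and yellow ones 95 mm apart. Up from the tip: steel shank 14 mm dia, 45 long, tip tapered to 6; red flange 34 dia, 6 thick, resting on the rack; red hub 28 dia, 36 high; bristles to 30 dia. Point: on the axis, 70 mm above tip, 25 above flange underside, 38 below top. z up.
- collet_mouth (a point): Centre of the collet's mouth on its flat top face (steel, 52 mm dia, 115 mm above the table), on the vertical axis of the fixed grey spindle (housing 120 x 120 mm). z points up out of the bore. Nut slack: bore 22 mm wide, 51 deep, so the 14 mm shank has 4 mm each side and the brush's flange rests on the face. Three brass jaws in it close on and centre the shank as the nut turns.
- nut (a joint): Collet nut angle, rad, about the collet's vertical axis, growing clockwise seen from above (tightening): 0 slack, jaws meet the shank at about 1.0, hard stop at 1.2. Starts at 0 to 0.2. Stiff (0.35 N m, 3.5 N at the pin, to 7 N once the jaws grip); stays where left. Dark nut 72 mm dia, 70 to 92 mm above the table, below the collet's face.
- lever_pin (a point): Middle of the upright orange pin on the nut's lever: 16 mm dia, 45 high, foot 86, this point 108.5, top 131 mm above the table; 100 mm from the collet's axis, turning with the nut. Push it sideways or pinch it from above. At first the lever (flat bar 12 mm wide, 78 to 86 mm above the table) points roughly to -y (robot's right); tightening swings it towards -x (the robot).

How it is judged:
On the way:
1. the red brush is home in the collet, upright, while the nut is still slack (horizontal distance between brush_red_hub and collet_mouth below 0.01 m and z of brush_red_hub in the frame of collet_mouth below 0.032 m and angle between brush_red_hub's own z axis and vertical below 0.2 rad and value of joint nut below 0.7 rad), for 0.2 s.
At the end, for the whole second after the job is handed in: The red brush stands in the collet: on its axis within 10 mm, upright within 0.2 rad, flange within 7 mm of the collet's face, and the nut is turned to more than 1.05 rad, so that the jaws grip the shank (horizontal distance between brush_red_hub and collet_mouth below 0.01 m and z of brush_red_hub in the frame of collet_mouth between 0.018 and 0.032 m and angle between brush_red_hub's own z axis and vertical below 0.2 rad and value of joint nut above 1.05 rad); the robot touches nothing.
It also fails if it takes over 54 s, if anything falls off the work surface, if the arm or the gripper's body presses on something with over 40 N, if the wrist force passes 120 N, or if a joint passes its speed limit or range.

### The arm

A 6-joint arm with a two-finger parallel gripper is mounted at the origin on the work surface. World frame = base frame: x ahead of the robot, y to its left, z up, the work surface at z = 0. Lengths are in m, angles in rad, forces in N, time in s.
With the tool pointing down it reaches from about 0.3 to 0.775 m from the base axis. Payload 14.6 kg.
Tool frame: the origin (TCP) lies on the centre line of the jaws, within the pads' length; the fingertips stand 19 mm ahead of it and the grasp point (between the pads) is the TCP; z points along the fingers, y is the direction in which the jaws open and shut (so a half turn about z gives the same grasp; the last joint's range is limited). The gripper opens to 94 mm and grips with 3 to 60 N. Pads are 16 mm wide; open, the fingers measure 119 mm over their backs; the gripper's body (75 mm by 177 mm) begins 78 mm behind the grasp point.
Start: joints at [1.045, 0.3, 1.521, -0, 1.321, -0.067], TCP at [0.244, 0.493, 0.188] pointing down, gripper open.
Joint ranges: [-3.03, 3.03], [-0.79, 2.21], [0.23, 2.52], [-1.04, 4.18], [0, 3.07], [-2.55, 2.55]. Speed limits (rad/s): [2.22, 2.22, 2.57, 3.14, 3.14, 3.14].

### API

Orientations are given as [roll, pitch, yaw] about the fixed x, y, z axes, in that order (R = Rz(yaw) Ry(pitch) Rx(roll)).
In Python, from station import ctrl gives the robot as it stands. The module is installed in compiled form; this text tells all that it offers.
- The arm moves only by the shell command python3 -m creep 'ROWS' [FORCE]. ROWS is a JSON object of lists of equal length, an entry for each row: "translation": the shift along the world's x, y, z in mm, a list of three; "yaw": the turn about the world's z in rad; "gripper": the closure in counts, from 0 (fully open) to 255 (shut). A call has 1 to 5 rows; each row is the pose to reach, as a shift and turn from the pose measured when the call began; what a row does not reach only later rows make up. A row lasts 1/12 s, in which the tool goes at most 41.7 mm and 7.16 degrees, less where a joint would pass 70% of its speed; a pose out of reach is approached as far as the arm can. A call with a gripper value outside its range is refused whole. The fingers move at their own pace and stop on an object; FORCE is the grip in N (left out, the last holds). Time passes only in rows, so rows that repeat a pose let the fingers close. It gives the time, the measured TCP pose, the force and the opening at its end, in the units of the state.
- ctrl.get_obs(): the state, without advancing time (a new reading comes with each control period).
- ctrl.camera(name): name is "scene" or "top" or "wrist"; returns a dict with "pixels" (400x640x3 uint8, red, green, blue), "depth" (400x640 float32, m along the optical axis (not along the pixel's ray), 0 where there is no reading), "fx", "fy", "cx", "cy" (pixels), "dist" ([k1, k2, p1, p2, k3] as OpenCV has them; the pictures are not rectified), "R" (3x3) and "t" (3): a world point X has camera coordinates R X + t; the wrist camera has in their place "tool_from_camera" (4x4, takes a point from camera to tool coordinates, whose origin is the TCP and whose axes are the flange's). Camera axes: x right, y down, z forward; pixel columns grow to the right and rows downward; lengths in m; the calibration is good to about 2 mm. A picture is of the moment at which its call begins: read the wrist's pose just before it.
- ctrl.hand_in(): hands the job in, once; it reports no verdict.
The state is a dict: "time_s": time; "qpos": joint angles; "joint_vel": joint speeds; "tau": joint torques, N m; "ee_pos": TCP position; "eef_rot": TCP orientation; "force": force on the tool from outside, world axes, zero at the start; "moment": the same for the moment, N m; "grip_width": finger opening in m.
Only numpy, scipy, OpenCV 4.12 (cv2) and the standard library are available. Lean on these libraries where they do the work, as an engineer would, in place of code of your own. Each camera call takes 0.05 s, during which the arm holds its last target. There are 200 camera calls.

## Working session

There is one attempt and no reset: what is moved stays moved. The work goes in short steps, Python scripts to look and compute and a shell command to move; the robot and the scene stay as the last step left them, time stands still between calls to the robot, and variables do not carry over. Pictures are saved under pics/ and viewed, about 8 in all and at most 12, crops included, and the job is handed in when it is done.

```bash
mkdir -p pics; cat > h.py <<'E'
import numpy as np, cv2
from station import ctrl
def snap(n):
    o=ctrl.get_obs(); c=ctrl.camera(n)
    if n=="wrist":
        from scipy.spatial.transform import Rotation as Ro
        T=np.eye(4); T[:3,:3]=Ro.from_euler('xyz',o['eef_rot']).as_matrix(); T[:3,3]=o['ee_pos']
        c['W']=T@np.array(c['tool_from_camera'])
    else:
        T=np.eye(4); T[:3,:3]=c['R']; T[:3,3]=c['t']; c['W']=np.linalg.inv(T)
    return c
def cloud(c):
    d=c['depth']; h,w=d.shape
    K=np.array([[c['fx'],0,c['cx']],[0,c['fy'],c['cy']],[0,0,1.]])
    u,v=np.meshgrid(np.arange(w),np.arange(h))
    p=cv2.undistortPoints(np.stack([u,v],-1).reshape(-1,1,2).astype(np.float64),K,np.array(c['dist'],float)).reshape(h,w,2)
    X=np.dstack([p*d[...,None],d])
    P=X@c['W'][:3,:3].T+c['W'][:3,3]
    P[d==0]=np.nan
    return P
def save(c,f): cv2.imwrite('pics/'+f,c['pixels'][...,::-1])
E
python3 - <<'E'
from h import *
print(ctrl.get_obs())
a=snap('top');b=snap('scene')
save(a,'top1.png');save(b,'scene1.png')
np.savez('s1.npz',top=cloud(a),scene=cloud(b),tp=a['pixels'],sp=b['pixels'])
print(a['W'],b['W'])
E
```

```text
{'time_s': 0.0, 'qpos': array([ 1.04539135e+00,  3.00490222e-01,  1.52156153e+00,  4.92303326e-05,
        1.32069851e+00, -6.65803392e-02]), 'joint_vel': array([ 0.00047037,  0.00026511,  0.000959  ,  0.00176233, -0.00054598,
       -0.00044809]), 'tau': array([-1.31389224e-04, -5.31805015e+01, -3.52739990e+01,  7.08533311e-02,
        2.43817322e-02, -7.88016428e-05]), 'ee_pos': array([0.24343481, 0.49288741, 0.18738412]), 'eef_rot': array([-3.14044078e+00, -1.24595971e-04,  2.68275573e+00]), 'force': array([ 0.30538139, -0.40061875, -0.63534004]), 'moment': array([-0.01779366, -0.02932611,  0.02080083]), 'grip_width': 0.09382023650689948}
[[-2.74421506e-02 -9.85334872e-01  1.68410566e-01  4.30344134e-01]
 [-9.99623391e-01  2.70396988e-02 -4.68294516e-03 -1.31893209e-02]
 [ 6.04981891e-05 -1.68475651e-01 -9.85705814e-01  9.95585849e-01]
 [ 0.00000000e+00  0.00000000e+00  0.00000000e+00  1.00000000e+00]] [[-0.48847936  0.63046239 -0.60324546  1.08226529]
 [ 0.87252735  0.34566277 -0.34527275  0.31501175]
 [-0.00916199 -0.69500678 -0.71894481  0.78098954]
 [ 0.          0.          0.          1.        ]]
```

View pics/top1.png

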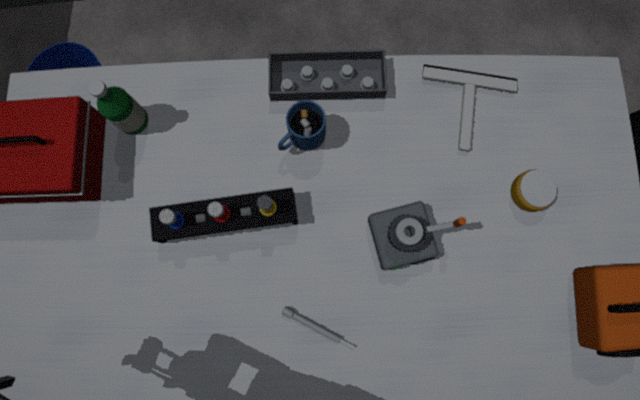

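View pics/scene1.png

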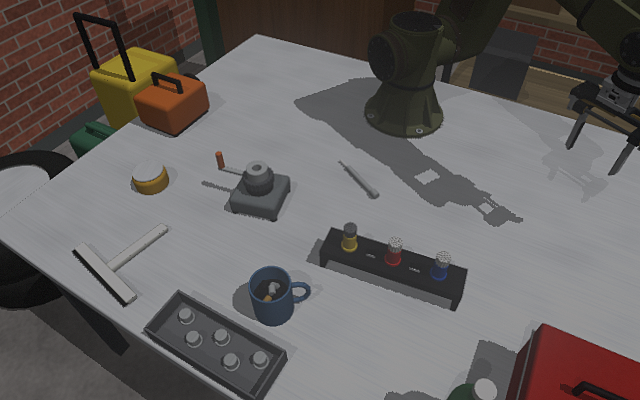

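The top view shows the rack with the red brush at about (218,212), the collet at about (408,233) and the orange pin at about (460,222). The scene view agrees: red brush at (394,250), spindle at (258,175). Next I measure positions from the depth.

```bash
python3 - <<'E'
from h import *
s=np.load('s1.npz')
def circ(P):
    A=np.c_[2*P[:,:2],np.ones(len(P))]; x=np.linalg.lstsq(A,(P[:,:2]**2).sum(1),rcond=None)[0]
    return x[:2],np.sqrt(x[2]+x[0]**2+x[1]**2)
for k,px in (('top','tp'),('scene','sp')):
    P=s[k]; H=cv2.cvtColor(s[px],cv2.COLOR_RGB2HSV).astype(int)
    x,y,z=P[...,0],P[...,1],P[...,2]
    box=(x>.3)&(x<.65)&(y>-.3)&(y<.4)&(z>.03)&(z<.2)
    sat=(H[...,1]>120)&box
    red=sat&((H[...,0]<5)|(H[...,0]>174)); org=sat&(H[...,0]>=5)&(H[...,0]<16)
    for n,m in (('red',red&(y>0)),('org',org&(y<0))):
        Q=P[m]; print(k,n,len(Q),np.median(Q,0).round(4),Q.min(0).round(3),Q.max(0).round(3))
    r=np.median(P[red&(y>0)],0)
    m=(np.hypot(x-r[0],y-r[1])<.03)&(z>.085)&(z<.15); print(' bristle+hub',m.sum(),P[m].mean(0).round(4),P[m].min(0).round(3),P[m].max(0).round(3))
    m=m&(z>.12);
    if m.sum(): print(' brtop',m.sum(),P[m].mean(0).round(4),P[m].min(0).round(3),P[m].max(0).round(3))
    # collet face
    o=np.median(P[org&(y<0)],0)
    m=(np.hypot(x-o[0],y-o[1])<.16)&(z>.108)&(z<.122)&(H[...,1]<100)&box
    Q=P[m];print(' face',len(Q),Q.mean(0).round(4),Q.min(0).round(3),Q.max(0).round(3))
    # rack top
    m=(abs(z-.06)<.005)&(y>.05)&(y<.4)&(x>.35)&(x<.6)&(H[...,2]<60)
    (c,wh,a)=cv2.minAreaRect((P[m][:,:2]*1000).astype(np.float32));print(' rack',c,wh,a)
P=s['top']
for n,(u,v) in dict(b=(168,215),r=(218,212),yl=(266,205),pin=(460,221),face=(398,233)).items(): print(n,P[v-1:v+2,u-1:u+2].reshape(-1,3).mean(0).round(4))
E
```

```text
top red 185 [0.5675 0.1816 0.0621] [0.526 0.046 0.052] [0.62  0.329 0.104]
top org 74 [ 0.5379 -0.273   0.1293] [ 0.533 -0.283  0.097] [ 0.544 -0.268  0.133]
 bristle+hub 212 [0.5745 0.1899 0.1151] [0.563 0.178 0.086] [0.588 0.205 0.128]
 brtop 110 [0.5761 0.1926 0.1223] [0.564 0.179 0.12 ] [0.588 0.205 0.128]
 face 493 [ 0.5249 -0.1776  0.1151] [ 0.5   -0.271  0.108] [ 0.551 -0.151  0.12 ]
 rack (574.548828125, 195.3075714111328) (69.24100494384766, 291.8826599121094) 6.320312976837158
scene red 44 [0.5864 0.2042 0.0673] [0.57  0.183 0.061] [0.594 0.209 0.104]
scene org 55 [ 0.5431 -0.27    0.1192] [ 0.535 -0.283  0.086] [ 0.549 -0.267  0.132]
 bristle+hub 288 [0.5824 0.1934 0.1113] [0.562 0.179 0.085] [0.592 0.206 0.126]
 brtop 123 [0.5774 0.1924 0.1221] [0.562 0.179 0.12 ] [0.591 0.206 0.126]
 face 283 [ 0.5285 -0.1772  0.1145] [ 0.5   -0.281  0.108] [ 0.552 -0.151  0.12 ]
 rack (575.1635131835938, 195.74288940429688) (71.85774993896484, 292.6413269042969) 6.25654935836792
b [0.5666 0.2826 0.1215]
r [0.5698 0.1853 0.1217]
yl [0.5809 0.0933 0.1215]
pin [ 0.5386 -0.2727  0.1308]
face [ 0.5211 -0.156   0.1154]
```

```bash
python3 -m creep '{"translation":[[20,-35,3],[40,-70,6],[60,-105,10],[80,-140,10],[90,-165,10]],"yaw":[0,0,0,0,0],"gripper":[0,0,0,0,0]}' 40
python3 -m creep '{"translation":[[30,-25,0],[60,-50,0],[90,-75,0],[120,-100,0],[140,-110,0]],"yaw":[0,0,0,0,0],"gripper":[0,0,0,0,0]}'
```

```text
time_s: 0.52
ee_pos: [0.3346, 0.3254, 0.1974]
eef_rot: [-3.14, 0.0, 2.682]
force: [0.5, 0.4, -0.2]
grip_width: 0.0941
time_s: 0.93
ee_pos: [0.4766, 0.2125, 0.1972]
eef_rot: [-3.14, 0.0, 2.68]
force: [0.1, 0.5, -0.2]
grip_width: 0.0938
```

```bash
python3 -m creep '{"translation":[[35,-8,0],[70,-15,0],[100,-20,0],[100,-20,0]],"yaw":[0,0,0,0],"gripper":[0,0,0,0]}'
python3 - <<'E'
from h import *
c=snap('wrist');save(c,'w1.png');P=cloud(c);H=cv2.cvtColor(c['pixels'],cv2.COLOR_RGB2HSV).astype(int)
x,y,z=P[...,0],P[...,1],P[...,2]
print(c['W'].round(3))
near=np.hypot(x-.576,y-.192)<.03
for lo,hi in ((.055,.072),(.072,.1),(.1,.119),(.119,.14)):
    m=near&(z>lo)&(z<hi)
    if m.sum()>5: print(lo,m.sum(),P[m].mean(0).round(4),P[m].min(0).round(4),P[m].max(0).round(4))
E
```

```text
time_s: 1.27
ee_pos: [0.5798, 0.1907, 0.1954]
eef_rot: [-3.138, -0.001, 2.677]
force: [-1.5, 0.3, -0.5]
grip_width: 0.0942
[[ 0.447  0.869  0.214  0.518]
 [ 0.894 -0.433 -0.111  0.223]
 [-0.003  0.241 -0.971  0.392]
 [ 0.     0.     0.     1.   ]]
0.055 1652 [0.569  0.1939 0.0603] [0.5463 0.1622 0.057 ] [0.6059 0.2219 0.0713]
0.072 134 [0.5659 0.1992 0.087 ] [0.5621 0.1828 0.0722] [0.5795 0.2081 0.1   ]
0.1 137 [0.567  0.1983 0.1071] [0.5622 0.1823 0.1001] [0.587  0.2081 0.119 ]
0.119 848 [0.5761 0.1942 0.1211] [0.5622 0.1805 0.119 ] [0.5897 0.2079 0.1241]
```

View pics/w1.png

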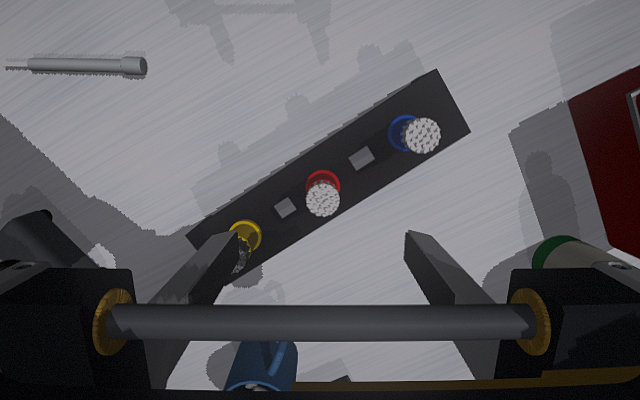

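The wrist view shows the red brush at (323,198), clear between the fingers, with its axis at about (0.576, 0.194). I descend and check before closing.

```bash
python3 -m creep '{"translation":[[-3,3,-25],[-4,3,-50],[-4,3,-75],[-4,3,-102],[-4,3,-102]],"yaw":[0,0,0,0,0],"gripper":[0,0,0,0,0]}' 30
python3 -m creep '{"translation":[[0,0,0],[0,0,0],[0,0,0],[0,0,0],[0,0,0]],"yaw":[0,0,0,0,0],"gripper":[100,180,255,255,255]}' 30
python3 -m creep '{"translation":[[0,0,0],[0,0,0],[0,0,0],[0,0,0],[0,0,0]],"yaw":[0,0,0,0,0],"gripper":[255,255,255,255,255]}' 30
```

```text
time_s: 1.73
ee_pos: [0.5706, 0.1942, 0.0886]
eef_rot: [-3.133, -0.007, 2.678]
force: [0.6, 0.5, -0.6]
grip_width: 0.0938
time_s: 2.15
ee_pos: [0.571, 0.1944, 0.0898]
eef_rot: [-3.134, -0.006, 2.678]
force: [1.1, -0.5, 0.1]
grip_width: 0.0641
time_s: 2.57
ee_pos: [0.571, 0.1944, 0.0898]
eef_rot: [-3.134, -0.006, 2.678]
force: [-0.3, -0.7, 0.0]
grip_width: 0.0308
```

```bash
python3 -m creep '{"translation":[[2,0,2],[5,0,2],[5,0,2],[5,0,2],[5,0,2]],"yaw":[0,0,0,0,0],"gripper":[150,150,150,200,255]}' 30
python3 -m creep '{"translation":[[0,0,0],[0,0,0],[0,0,0],[0,0,0],[0,0,0]],"yaw":[0,0,0,0,0],"gripper":[255,255,255,255,255]}' 30
python3 -m creep '{"translation":[[0,0,0],[0,0,0],[0,0,0]],"yaw":[0,0,0],"gripper":[255,255,255]}' 30
```

```text
time_s: 2.98
ee_pos: [0.576, 0.1944, 0.0917]
eef_rot: [-3.134, -0.006, 2.678]
force: [0.1, -1.1, -0.5]
grip_width: 0.0285
time_s: 3.4
ee_pos: [0.576, 0.1943, 0.0917]
eef_rot: [-3.134, -0.006, 2.678]
force: [-0.4, -0.9, 1.5]
grip_width: 0.0259
time_s: 3.65
ee_pos: [0.576, 0.1943, 0.0917]
eef_rot: [-3.134, -0.006, 2.678]
force: [-0.4, 0.2, -0.2]
grip_width: 0.0262
```

```bash
python3 -m creep '{"translation":[[0,0,10],[0,0,30],[0,0,55],[0,0,85],[0,0,115]],"yaw":[0,0,0,0,0],"gripper":[255,255,255,255,255]}' 30
python3 -m creep '{"translation":[[0,0,5],[-5,-20,15],[-10,-50,15],[-15,-80,15],[-20,-110,15]],"yaw":[0,0,0,0,0],"gripper":[255,255,255,255,255]}'
python3 - <<'E'
from h import *
c=snap('wrist');save(c,'w2.png')
E
```

```text
time_s: 4.07
ee_pos: [0.5756, 0.1943, 0.2085]
eef_rot: [-3.134, -0.006, 2.678]
force: [-0.4, 0.4, -0.8]
grip_width: 0.026
time_s: 4.48
ee_pos: [0.555, 0.0833, 0.2236]
eef_rot: [-3.134, -0.006, 2.679]
force: [0.1, 0.6, -0.4]
grip_width: 0.0261
```

View pics/w2.png

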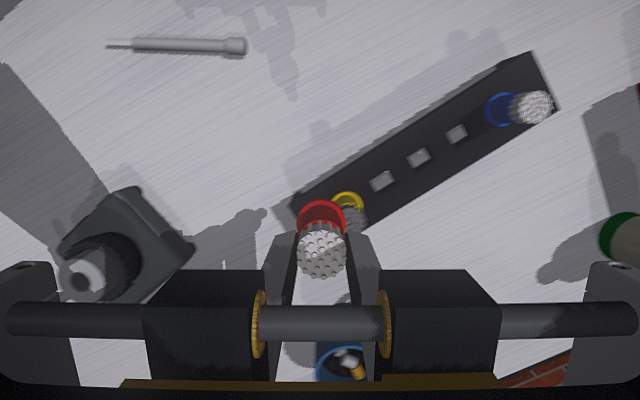

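The brush is held upright: flange at (321,212), bristles at (321,250), with the collet at about (85,275) on the left. I refine the collet centre and the brush's position in the hand.

```bash
python3 - <<'E'
from h import *
from scipy.optimize import least_squares
s=np.load('s1.npz')
c=snap('wrist'); o=ctrl.get_obs()['ee_pos']
def ring(P):
    x,y,z=P[...,0],P[...,1],P[...,2]
    ctr=np.array([.5255,-.177])
    for _ in range(5):
        m=(abs(z-.115)<.004)&(np.hypot(x-ctr[0],y-ctr[1])<.034)
        Q=P[m][:,:2]; (ctr,r)=cv2.minEnclosingCircle((Q*1000).astype(np.float32)); ctr=np.array(ctr)/1000
        h=cv2.convexHull((Q*1000).astype(np.float32))[:,0]/1000
    f=least_squares(lambda p:np.hypot(h[:,0]-p[0],h[:,1]-p[1])-p[2],[*ctr,.026],loss='soft_l1',f_scale=.001).x
    return m.sum(),np.median(P[m][:,2]).round(4),ctr.round(4),round(r,1),f.round(4)
print('top',ring(s['top']));print('scene',ring(s['scene']));Pw=cloud(c);print('wrist',ring(Pw))
Q=Pw[215:290,290:352].reshape(-1,3);Q=Q[abs(Q[:,2]-(o[2]+.0315))<.005]
print('bristle',len(Q),(Q.mean(0)-o).round(4),(Q.min(0)-o).round(4),(Q.max(0)-o).round(4))
for k in ('top','scene'):
    P=s[k];m=(abs(P[...,2]-.129)<.006)&(np.hypot(P[...,0]-.539,P[...,1]+.275)<.02);Q=P[m];print('pin',k,m.sum(),Q.mean(0).round(4),Q.min(0).round(4),Q.max(0).round(4))
E
```

```text
top (np.int64(467), np.float64(0.1153), array([ 0.5256, -0.1775]), 26.1, array([ 0.5252, -0.1773,  0.0254]))
scene (np.int64(246), np.float64(0.1152), array([ 0.5264, -0.1768]), 27.0, array([ 0.5259, -0.1763,  0.0256]))
wrist (np.int64(1490), np.float64(0.1144), array([ 0.5244, -0.1764]), 26.7, array([ 0.5251, -0.1759,  0.0257]))
bristle 2176 [-0.0007 -0.0012  0.0296] [-0.016  -0.0167  0.0265] [0.0141 0.0167 0.0365]
pin top 63 [ 0.5401 -0.2752  0.1304] [ 0.5329 -0.2831  0.1241] [ 0.548  -0.2681  0.1333]
pin scene 35 [ 0.5441 -0.2744  0.1286] [ 0.5351 -0.2831  0.1231] [ 0.5498 -0.2673  0.1326]
```

```bash
python3 -m creep '{"translation":[[-4,-30,0],[-9,-70,0],[-14,-110,0],[-18,-150,0],[-22,-180,0]],"yaw":[0,0,0,0,0],"gripper":[255,255,255,255,255]}' 30
python3 -m creep '{"translation":[[-3,-30,0],[-6,-60,0],[-7,-77,0],[-7,-79,0],[-7,-79,0]],"yaw":[0,0,0,0,0],"gripper":[255,255,255,255,255]}'
python3 - <<'E'
from h import *
c=snap('scene');save(c,'s2.png')
im=cv2.resize(c['pixels'][60:260,160:400,::-1],None,fx=3,fy=3);cv2.imwrite('pics/s2.png',im)
c=snap('wrist');o=ctrl.get_obs()['ee_pos'];print(o)
P=cloud(c);Q=P[215:290,290:352].reshape(-1,3);Q=Q[abs(Q[:,2]-(o[2]+.0315))<.005]
print('bristle',len(Q),Q.mean(0).round(4),Q.min(0).round(4),Q.max(0).round(4))
E
```

```text
time_s: 5.0
ee_pos: [0.5326, -0.101, 0.224]
eef_rot: [-3.133, -0.006, 2.675]
force: [0.5, 0.2, -0.8]
grip_width: 0.0258
time_s: 5.42
ee_pos: [0.5257, -0.1801, 0.2237]
eef_rot: [-3.134, -0.007, 2.674]
force: [-0.4, 0.5, -0.6]
grip_width: 0.0259
[ 0.52590994 -0.17886321  0.22394201]
bristle 2181 [ 0.5256 -0.1783  0.2536] [ 0.5101 -0.1935  0.2505] [ 0.5406 -0.1606  0.2604]
```

View pics/s2.png

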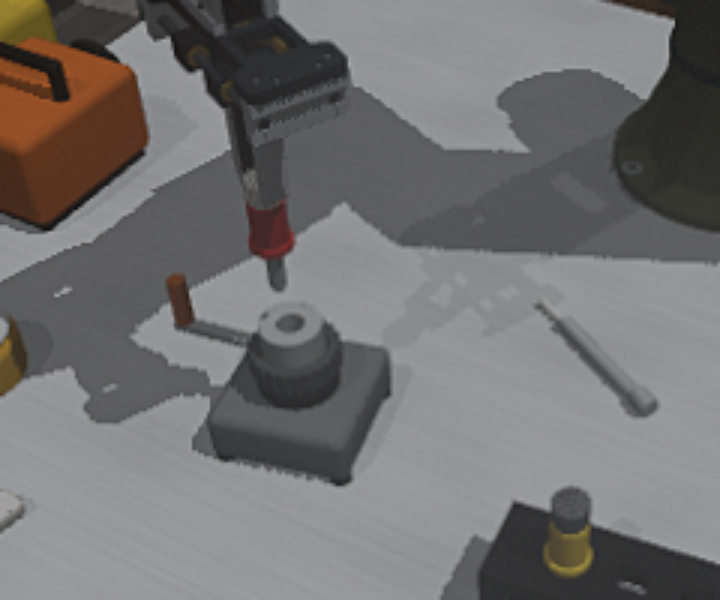

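```bash
python3 -m creep '{"translation":[[0,1,-10],[0,2,-20],[0,2,-30],[0,2,-40],[0,2,-45]],"yaw":[0,0,0,0,0],"gripper":[255,255,255,255,255]}' 30
python3 - <<'E'
from h import *
c=snap('scene');P=cloud(c);o=ctrl.get_obs()['ee_pos'];print(o,ctrl.get_obs()['force'])
H=cv2.cvtColor(c['pixels'],cv2.COLOR_RGB2HSV).astype(int)
m=(np.hypot(P[...,0]-.526,P[...,1]+.177)<.03)&(P[...,2]>.125)
for lo in np.arange(.112,.19,.008):
    k=(np.hypot(P[...,0]-.526,P[...,1]+.177)<.03)&(P[...,2]>lo)&(P[...,2]<lo+.008)
    if k.sum()>3: print(round(lo,3),k.sum(),P[k].mean(0).round(4),P[k][:,1].min().round(4),P[k][:,1].max().round(4))
E
```

```text
time_s: 5.93
ee_pos: [0.5254, -0.1763, 0.1768]
eef_rot: [-3.133, -0.009, 2.676]
force: [0.4, 0.3, -2.1]
grip_width: 0.026
[ 0.52522793 -0.17640403  0.17652029] [-0.4534954  -0.24481433 -2.35451407]
0.112 219 [ 0.5293 -0.1735  0.1153] -0.2029 -0.1515
0.12 14 [ 0.5295 -0.1756  0.1238] -0.1823 -0.1706
0.128 12 [ 0.5303 -0.1746  0.1319] -0.1805 -0.1709
0.136 4 [ 0.5281 -0.1698  0.1384] -0.1741 -0.1626
0.144 43 [ 0.5359 -0.1717  0.1498] -0.1922 -0.1593
0.152 37 [ 0.5341 -0.1696  0.1559] -0.1871 -0.1618
0.16 32 [ 0.5355 -0.1699  0.164 ] -0.1855 -0.1622
0.168 36 [ 0.5353 -0.1694  0.1723] -0.1849 -0.1622
0.176 34 [ 0.5351 -0.17    0.1799] -0.1854 -0.1615
0.184 35 [ 0.5368 -0.1709  0.188 ] -0.1869 -0.1625
```

```bash
python3 -m creep '{"translation":[[0,0,-4],[0,0,-8],[0,0,-12],[0,0,-15],[0,0,-15]],"yaw":[0,0,0,0,0],"gripper":[255,255,255,255,255]}' 30
python3 -m creep '{"translation":[[0,0,-3],[0,0,-6],[0,0,-9],[0,0,-12],[0,0,-12]],"yaw":[0,0,0,0,0],"gripper":[255,255,255,255,255]}' 30
```

```text
time_s: 6.4
ee_pos: [0.525, -0.1764, 0.1609]
eef_rot: [-3.133, -0.01, 2.676]
force: [0.0, -0.6, 0.0]
grip_width: 0.0258
time_s: 6.82
ee_pos: [0.5248, -0.1763, 0.1482]
eef_rot: [-3.133, -0.011, 2.676]
force: [-0.7, 0.5, -0.6]
grip_width: 0.0256
```

```bash
python3 -m creep '{"translation":[[0,0,-1],[0,0,-2],[0,0,-3],[0,0,-3]],"yaw":[0,0,0,0],"gripper":[255,255,255,255]}' 30
python3 -m creep '{"translation":[[0,0,0],[0,0,0],[0,0,0],[0,0,0],[0,0,0]],"yaw":[0,0,0,0,0],"gripper":[200,140,140,140,140]}' 30
python3 -m creep '{"translation":[[0,0,0],[0,0,0],[0,0,10],[0,0,30],[0,0,60]],"yaw":[0,0,0,0,0],"gripper":[120,120,120,120,120]}' 30
```

```text
time_s: 7.15
ee_pos: [0.5254, -0.1766, 0.1466]
eef_rot: [-3.133, -0.008, 2.676]
force: [-2.6, 0.5, 8.9]
grip_width: 0.0261
time_s: 7.57
ee_pos: [0.5253, -0.1766, 0.1464]
eef_rot: [-3.133, -0.009, 2.676]
force: [-0.0, 0.2, 1.3]
grip_width: 0.0424
time_s: 7.98
ee_pos: [0.5245, -0.1763, 0.2059]
eef_rot: [-3.133, -0.012, 2.676]
force: [0.7, -0.6, 0.5]
grip_width: 0.0497
```

```bash
python3 -m creep '{"translation":[[0,-10,5],[0,-35,15],[0,-70,15],[5,-100,15],[10,-100,15]],"yaw":[-0.1,-0.2,-0.3,-0.4,-0.5],"gripper":[60,0,0,0,0]}' 30
python3 - <<'E'
from h import *
o=ctrl.get_obs();print(o['qpos'].round(3),o['ee_pos'],o['eef_rot'])
c=snap('scene');P=cloud(c);H=cv2.cvtColor(c['pixels'],cv2.COLOR_RGB2HSV).astype(int)
cv2.imwrite('pics/s3.png',cv2.resize(c['pixels'][60:260,160:400,::-1],None,fx=3,fy=3))
for lo in np.arange(.112,.19,.008):
    k=(np.hypot(P[...,0]-.526,P[...,1]+.177)<.03)&(P[...,2]>lo)&(P[...,2]<lo+.008)
    if k.sum()>3: print(round(lo,3),k.sum(),P[k].mean(0).round(4),P[k].max(0).round(4))
w=snap('wrist');save(w,'w3.png');P=cloud(w);H=cv2.cvtColor(w['pixels'],cv2.COLOR_RGB2HSV).astype(int)
m=(np.hypot(P[...,0]-.54,P[...,1]+.276)<.03)&(P[...,2]>.09)&(P[...,2]<.14)&(H[...,1]>110)
for lo,hi in((.088,.127),(.127,.14)):
    k=m&(P[...,2]>lo)&(P[...,2]<hi)
    if k.sum()>3: print('pin',k.sum(),P[k].mean(0).round(4),P[k].min(0).round(4),P[k].max(0).round(4))
E
```

```text
time_s: 8.4
ee_pos: [0.5339, -0.2806, 0.2215]
eef_rot: [-3.133, -0.011, 2.167]
force: [-1.5, 0.5, -0.3]
grip_width: 0.0799
[-0.543  0.408  1.299 -0.003  1.449 -1.139] [ 0.53387437 -0.28062554  0.221488  ] [-3.13261861 -0.01125634  2.16728385]
0.112 153 [ 0.5321 -0.1704  0.1154] [ 0.5519 -0.151   0.1199]
0.12 51 [ 0.5337 -0.172   0.1231] [ 0.5431 -0.1599  0.1279]
0.128 31 [ 0.534  -0.1707  0.1322] [ 0.5412 -0.1638  0.1359]
0.136 33 [ 0.5342 -0.171   0.14  ] [ 0.5404 -0.1642  0.144 ]
0.144 32 [ 0.5344 -0.1718  0.1485] [ 0.5423 -0.1633  0.1518]
0.152 37 [ 0.5347 -0.1713  0.1564] [ 0.5423 -0.1632  0.1598]
0.16 28 [ 0.5335 -0.1709  0.1641] [ 0.5412 -0.1643  0.1677]
0.168 66 [ 0.5318 -0.1759  0.1733] [ 0.5417 -0.1638  0.176 ]
0.176 45 [ 0.5278 -0.1765  0.1771] [ 0.5404 -0.1631  0.1792]
pin 87 [ 0.5363 -0.2694  0.109 ] [ 0.5323 -0.2762  0.0913] [ 0.5424 -0.2672  0.1264]
pin 231 [ 0.5397 -0.2746  0.1302] [ 0.5322 -0.2822  0.1271] [ 0.5471 -0.2672  0.1321]
```

View pics/s3.png

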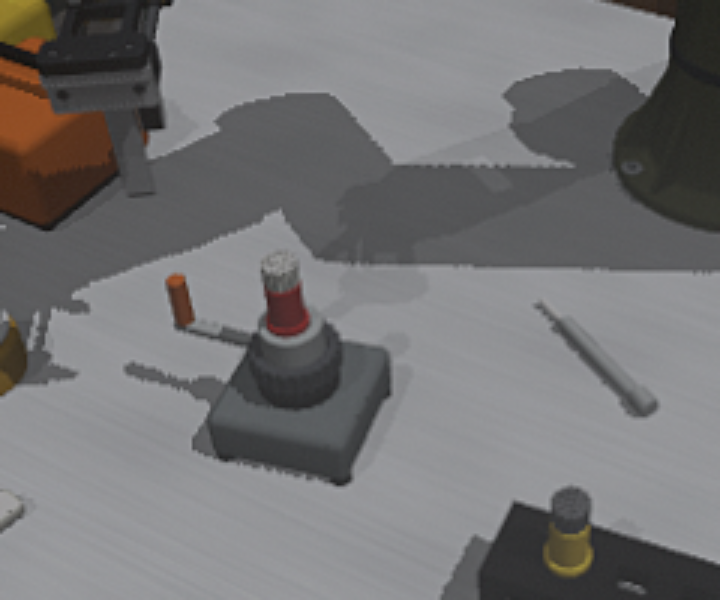

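The brush stands home and upright (hub at (288,310) in the crop, top at z 0.178). The pin is at (0.540, -0.275), upper left of the spindle. Next I align the jaws tangentially and go down over the pin.

```bash
python3 -m creep '{"translation":[[2,2,0],[4,4,-10],[6,6,-20],[6,6,-30],[6,6,-40]],"yaw":[-0.11,-0.22,-0.33,-0.45,-0.45],"gripper":[0,0,0,0,0]}' 40
python3 -m creep '{"translation":[[0,0,-15],[0,0,-30],[0,0,-45],[0,0,-60],[0,0,-63]],"yaw":[0,0,0,0,0],"gripper":[0,0,0,0,0]}' 40
```

```text
time_s: 8.92
ee_pos: [0.5406, -0.2702, 0.1812]
eef_rot: [-3.134, -0.012, 1.721]
force: [-0.2, 0.3, -0.5]
grip_width: 0.0937
time_s: 9.33
ee_pos: [0.5397, -0.2691, 0.1161]
eef_rot: [-3.131, -0.014, 1.728]
force: [-0.4, -0.1, -0.5]
grip_width: 0.0937
```

```bash
python3 -m creep '{"translation":[[0,-4,2],[0,-6,2],[0,-6,2],[0,-6,2],[0,-6,2]],"yaw":[0,0,0,0,0],"gripper":[100,180,255,255,255]}' 40
python3 -m creep '{"translation":[[0,0,0],[0,0,0],[0,0,0],[0,0,0],[0,0,0]],"yaw":[0,0,0,0,0],"gripper":[255,255,255,255,255]}' 40
python3 -m creep '{"translation":[[0,0,0],[0,0,0],[0,0,0],[0,0,0],[0,0,0]],"yaw":[0,0,0,0,0],"gripper":[255,255,255,255,255]}' 40
```

```text
time_s: 9.75
ee_pos: [0.5399, -0.2753, 0.1188]
eef_rot: [-3.132, -0.014, 1.729]
force: [-1.0, -0.1, -0.7]
grip_width: 0.0641
time_s: 10.17
ee_pos: [0.5399, -0.2753, 0.1188]
eef_rot: [-3.132, -0.014, 1.729]
force: [1.1, -0.4, -0.3]
grip_width: 0.0308
time_s: 10.58
ee_pos: [0.5399, -0.2752, 0.1187]
eef_rot: [-3.132, -0.014, 1.729]
force: [0.1, -0.3, 0.5]
grip_width: 0.0007
```

The jaws shut to 0.7 mm, so the pin is not between the pads. I look before moving.

```bash
python3 - <<'E'
from h import *
w=snap('wrist');save(w,'w4.png');P=cloud(w);H=cv2.cvtColor(w['pixels'],cv2.COLOR_RGB2HSV).astype(int)
m=(np.hypot(P[...,0]-.54,P[...,1]+.275)<.08)&(P[...,2]>.085)&(P[...,2]<.14)&(H[...,1]>110)&(H[...,0]<16)
print(m.sum(),P[m].mean(0),P[m].min(0),P[m].max(0)) if m.sum() else print('none')
c=snap('scene')
cv2.imwrite('pics/s4.png',cv2.resize(c['pixels'][100:240,170:350,::-1],None,fx=4,fy=4))
P=cloud(c);H=cv2.cvtColor(c['pixels'],cv2.COLOR_RGB2HSV).astype(int)
m=(np.hypot(P[...,0]-.54,P[...,1]+.275)<.08)&(P[...,2]>.085)&(P[...,2]<.14)&(H[...,1]>110)&(H[...,0]<16)
print(m.sum(),P[m].mean(0),P[m].min(0),P[m].max(0)) if m.sum() else print('none')
E
```

```text
368 [ 0.53896615 -0.26869961  0.11123997] [ 0.532327   -0.2759586   0.08951157] [ 0.5463538  -0.26578992  0.13892544]
80 [ 0.54493093 -0.2717905   0.11241049] [ 0.53753838 -0.28111413  0.08963429] [ 0.54976627 -0.26799214  0.13107292]
```

View pics/s4.png

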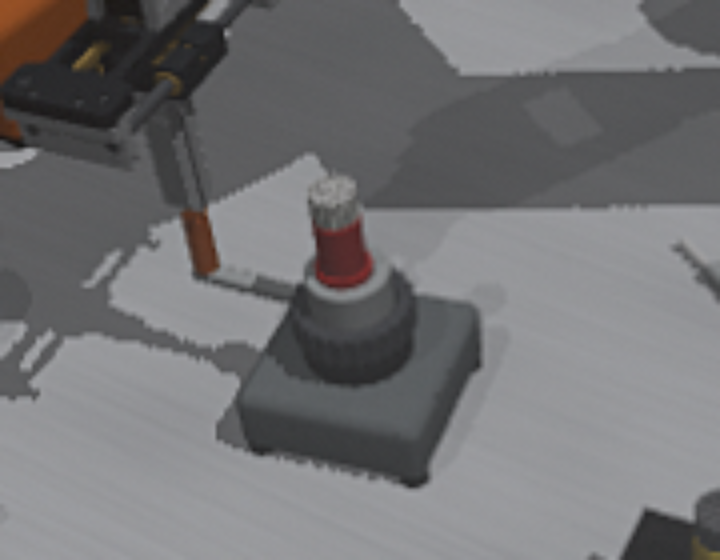

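View pics/w4.png

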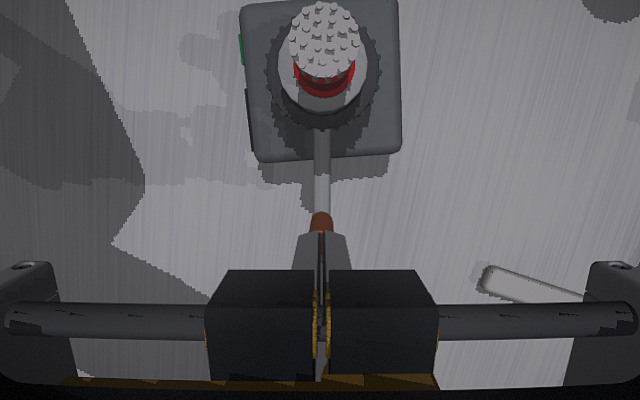

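The wrist view shows the pin at (322,222) just in front (brush side) of the shut fingers, with the brush still seated at (322,60). So the pads may be offset from the reported TCP. I measure the fingers in tool coordinates.

```bash
python3 - <<'E'
from h import *
from scipy.spatial.transform import Rotation as Ro
o=ctrl.get_obs();R=Ro.from_euler('xyz',o['eef_rot']).as_matrix()
w=snap('wrist');P=cloud(w);T=(P-o['ee_pos'])@R
for v in range(205,300,6): print(v,[tuple((T[v,u]*1000).round(0)) for u in (308,314,319,325,331)], w['pixels'][v,319])
print(np.array(w['tool_from_camera']).round(4))
c=snap('scene');P=cloud(c);T=(P-o['ee_pos'])@R
m=(abs(T[...,0])<.05)&(abs(T[...,1])<.03)&(T[...,2]>-.06)&(T[...,2]<.04)
H=cv2.cvtColor(c['pixels'],cv2.COLOR_RGB2HSV)
for lo in range(-60,40,8):
    k=m&(T[...,2]>lo/1e3)&(T[...,2]<=(lo+8)/1e3)&(H[...,1]<100); 
    if k.sum(): print(lo,k.sum(),(T[k].min(0)*1000).round(0),(T[k].max(0)*1000).round(0))
E
```

```text
205 [(np.float64(-11.0), np.float64(-12.0), np.float64(119.0)), (np.float64(11.0), np.float64(-5.0), np.float64(34.0)), (np.float64(11.0), np.float64(-1.0), np.float64(33.0)), (np.float64(11.0), np.float64(3.0), np.float64(33.0)), (np.float64(-11.0), np.float64(10.0), np.float64(120.0))] [122 123 129]
211 [(np.float64(-17.0), np.float64(-12.0), np.float64(120.0)), (np.float64(7.0), np.float64(-5.0), np.float64(34.0)), (np.float64(7.0), np.float64(-1.0), np.float64(34.0)), (np.float64(6.0), np.float64(3.0), np.float64(35.0)), (np.float64(-17.0), np.float64(10.0), np.float64(119.0))] [110 109 113]
217 [(np.float64(-23.0), np.float64(-12.0), np.float64(118.0)), (np.float64(5.0), np.float64(-5.0), np.float64(23.0)), (np.float64(7.0), np.float64(-1.0), np.float64(18.0)), (np.float64(7.0), np.float64(3.0), np.float64(18.0)), (np.float64(4.0), np.float64(7.0), np.float64(28.0))] [79 49 35]
223 [(np.float64(-29.0), np.float64(-13.0), np.float64(119.0)), (np.float64(6.0), np.float64(-4.0), np.float64(8.0)), (np.float64(8.0), np.float64(-1.0), np.float64(3.0)), (np.float64(7.0), np.float64(3.0
[... 3627 characters left out ...]
, np.float64(-131.0))] [17 15 22]
[[ 9.000e-04 -9.705e-01 -2.411e-01  6.990e-02]
 [ 1.000e+00  7.000e-04  6.000e-04  0.000e+00]
 [-4.000e-04 -2.411e-01  9.705e-01 -1.962e-01]
 [ 0.000e+00  0.000e+00  0.000e+00  1.000e+00]]
-60 34 [-11. -12. -59.] [  9.  17. -52.]
-52 35 [-10. -11. -52.] [  9.  15. -44.]
-44 35 [ -9.  -9. -44.] [  9.  15. -36.]
-36 36 [-12.  -9. -36.] [  9.  15. -29.]
-28 21 [-10.  -9. -28.] [  9.  15. -21.]
-20 2 [  7.  -1. -18.] [  8.   4. -18.]
-12 6 [ -8.   4. -12.] [-2. 11. -5.]
-4 3 [-6. -3.  0.] [5. 9. 3.]
4 3 [-4.  9.  5.] [-3. 10. 11.]
12 2 [-6. -0. 14.] [ 6.  8. 17.]
20 2 [-5.  8. 22.] [-4. 10. 24.]
28 72 [-8. -4. 28.] [49. 12. 36.]
36 24 [-9.  4. 36.] [50.  9. 40.]
```

The shut fingers sit above the pin. Their tips end near tool z = -21 mm, not +19, so the true grasp point is about 40 mm behind the reported TCP. That also explains why the brush was held by its bristles. The lateral position is right, so I open, go 38 mm lower and pinch again.

```bash
python3 -m creep '{"translation":[[0,0,0],[0,0,0],[0,0,0],[0,0,0],[0,0,0]],"yaw":[0,0,0,0,0],"gripper":[120,120,120,120,120]}' 40
python3 -m creep '{"translation":[[0,0,-5],[0,0,-14],[0,0,-24],[0,0,-33],[0,0,-38]],"yaw":[0,0,0,0,0],"gripper":[120,120,120,120,120]}' 40
python3 -m creep '{"translation":[[0,0,0],[0,0,0],[0,0,0],[0,0,0],[0,0,0]],"yaw":[0,0,0,0,0],"gripper":[255,255,255,255,255]}' 40
```

```text
time_s: 11.2
ee_pos: [0.5399, -0.2753, 0.1188]
eef_rot: [-3.132, -0.014, 1.729]
force: [0.4, 0.6, 0.8]
grip_width: 0.0306
time_s: 11.62
ee_pos: [0.5393, -0.2749, 0.0786]
eef_rot: [-3.13, -0.015, 1.729]
force: [0.2, -0.3, -1.0]
grip_width: 0.05
time_s: 12.03
ee_pos: [0.5395, -0.275, 0.0791]
eef_rot: [-3.131, -0.015, 1.729]
force: [0.3, 0.3, -0.1]
grip_width: 0.0198
```

```bash
python3 -m creep '{"translation":[[0,0,0],[0,0,0],[0,0,0]],"yaw":[0,0,0],"gripper":[255,255,255]}' 40
python3 - <<'E'
import numpy as np
C=np.array([.5255,-.177]);p=np.array([.5395,-.275]);v=p-C;r=.0995;a=np.arctan2(v[1],v[0]);v=v/np.hypot(*v)*.0995
f=lambda t:C+r*np.array([np.cos(a-t),np.sin(a-t)])
for t0 in np.arange(0,1.3,.4): print(t0,f(t0).round(4),[tuple(((f(t0+d)-f(t0))*1000).round(1)) for d in (.1,.2,.3,.4)])
E
```

```text
time_s: 12.28
ee_pos: [0.5395, -0.275, 0.0792]
eef_rot: [-3.131, -0.015, 1.729]
force: [-0.5, 0.2, -0.3]
grip_width: 0.0155
0.0 [ 0.5396 -0.2755] [(np.float64(-9.9), np.float64(-0.9)), (np.float64(-19.8), np.float64(-0.8)), (np.float64(-29.7), np.float64(0.2)), (np.float64(-39.5), np.float64(2.3))]
0.4 [ 0.5001 -0.2732] [(np.float64(-9.5), np.float64(3.0)), (np.float64(-18.6), np.float64(7.0)), (np.float64(-27.3), np.float64(11.8)), (np.float64(-35.5), np.float64(17.5))]
0.8 [ 0.4646 -0.2557] [(np.float64(-7.6), np.float64(6.5)), (np.float64(-14.4), np.float64(13.7)), (np.float64(-20.5), np.float64(21.5)), (np.float64(-25.9), np.float64(29.9))]
1.2000000000000002 [ 0.4388 -0.2258] [(np.float64(-4.4), np.float64(8.9)), (np.float64(-8.0), np.float64(18.2)), (np.float64(-10.6), np.float64(27.8)), (np.float64(-12.2), np.float64(37.6))]
```

The grip now reads 15.5 mm, so the pin is pinched. I swing it along the arc.

```bash
python3 -m creep '{"translation":[[-10,-1,0],[-20,-1,0],[-30,0,0],[-39,2,0],[-39,2,0]],"yaw":[-0.1,-0.2,-0.3,-0.4,-0.4],"gripper":[255,255,255,255,255]}' 40
```

```text
time_s: 12.7
ee_pos: [0.4995, -0.2728, 0.0792]
eef_rot: [-3.13, -0.015, 1.324]
force: [-3.6, 0.5, -4.0]
grip_width: 0.0151
```

```bash
python3 -m creep '{"translation":[[-9,3,0],[-18,7,0],[-27,12,0],[-35,17,0],[-35,17,0]],"yaw":[-0.1,-0.2,-0.3,-0.4,-0.4],"gripper":[255,255,255,255,255]}' 40
```

```text
time_s: 13.12
ee_pos: [0.464, -0.2553, 0.0792]
eef_rot: [-3.13, -0.015, 0.922]
force: [-2.4, 2.1, -4.7]
grip_width: 0.0152
```

```bash
python3 -m creep '{"translation":[[-4,3,0],[-7,6,0],[-11,10,0],[-14,13,0],[-14,13,0]],"yaw":[-0.05,-0.1,-0.15,-0.2,-0.2],"gripper":[255,255,255,255,255]}' 40
```

```text
time_s: 13.53
ee_pos: [0.4502, -0.2424, 0.0792]
eef_rot: [-3.13, -0.014, 0.726]
force: [-0.9, 1.0, -3.3]
grip_width: 0.0152
```

```bash
python3 -m creep '{"translation":[[-2,2,0],[-3,4,0],[-5,6,0],[-6,8,0],[-6,8,0]],"yaw":[-0.03,-0.05,-0.08,-0.1,-0.1],"gripper":[255,255,255,255,255]}' 40
```

```text
time_s: 13.95
ee_pos: [0.4442, -0.2349, 0.0793]
eef_rot: [-3.13, -0.013, 0.629]
force: [-1.4, -4.1, -3.8]
grip_width: 0.0158
```

```bash
python3 -m creep '{"translation":[[-1,1,0],[-1,2,0],[-2,3,0],[-2,3,0]],"yaw":[-0.01,-0.03,-0.04,-0.04],"gripper":[255,255,255,255]}' 40
python3 - <<'E'
from h import *
o=ctrl.get_obs();C=np.array([.5255,-.177]);v=o['ee_pos'][:2]-C;print(o['force'],o['moment'],np.hypot(*v),np.arctan2(-v[1],-v[0]))
E
```

```text
time_s: 14.28
ee_pos: [0.4423, -0.2322, 0.0793]
eef_rot: [-3.131, -0.013, 0.59]
force: [0.6, -4.3, -5.1]
grip_width: 0.0153
[ 0.61142445 -4.27983424 -5.11029633] [-1.24108405 -0.17298542  0.11570991] 0.09979546486383499 0.5855555191771592
```

```bash
python3 -m creep '{"translation":[[-1,1,0],[-1,2,0],[-2,3,0],[-2,3,0]],"yaw":[-0.01,-0.03,-0.04,-0.04],"gripper":[255,255,255,255]}' 40
python3 -c "
from h import *
o=ctrl.get_obs();C=np.array([.5255,-.177]);v=o['ee_pos'][:2]-C;print(o['force'],o['moment'],np.hypot(*v),1.7127-np.arctan2(-v[1],-v[0]))"
```

```text
time_s: 14.62
ee_pos: [0.4404, -0.2292, 0.0792]
eef_rot: [-3.131, -0.013, 0.551]
force: [0.7, -3.4, -6.5]
grip_width: 0.0156
[ 0.69335973 -3.43369396 -6.45932727] [-1.13789944 -0.33096496  0.06843386] 0.09984238926895941 1.1622764151795848
```

```bash
python3 -m creep '{"translation":[[0,1,0],[-1,2,0],[-1,2,0]],"yaw":[-0.01,-0.02,-0.02],"gripper":[255,255,255]}' 40
python3 -c "
from h import *
o=ctrl.get_obs();C=np.array([.5255,-.177]);v=o['ee_pos'][:2]-C;print(o['force'],o['moment'],np.hypot(*v),1.7127-np.arctan2(-v[1],-v[0]))"
```

```text
time_s: 14.87
ee_pos: [0.4401, -0.2286, 0.0794]
eef_rot: [-3.135, -0.013, 0.532]
force: [5.2, -15.1, -11.6]
grip_width: 0.0154
[  5.2361602  -15.05263839 -11.61164896] [-2.89945607 -1.11782394  0.18790971] 0.09980298553692704 1.168793000162521
```

The force jumped to about 16 N with almost no motion, so the lever is at its stop. I release and lift clear.

```bash
python3 -m creep '{"translation":[[0,0,0],[0,0,0],[0,0,0],[0,0,0],[0,0,0]],"yaw":[0,0,0,0,0],"gripper":[200,150,130,130,130]}' 40
python3 -m creep '{"translation":[[0,0,5],[0,0,20],[0,0,45],[0,0,80],[0,0,115]],"yaw":[0,0,0,0,0],"gripper":[130,130,130,130,130]}'
python3 -m creep '{"translation":[[-20,-5,10],[-50,-10,20],[-90,-15,20],[-100,-20,20],[-100,-20,20]],"yaw":[0,0,0,0,0],"gripper":[130,130,130,130,130]}'
python3 - <<'E'
from h import *
c=snap('scene');P=cloud(c);H=cv2.cvtColor(c['pixels'],cv2.COLOR_RGB2HSV).astype(int)
cv2.imwrite('pics/s5.png',cv2.resize(c['pixels'][60:260,160:400,::-1],None,fx=3,fy=3))
t=snap('top');Pt=cloud(t);Ht=cv2.cvtColor(t['pixels'],cv2.COLOR_RGB2HSV).astype(int)
for n,p,h in(('scene',P,H),('top',Pt,Ht)):
    k=(np.hypot(p[...,0]-.526,p[...,1]+.177)<.03)&(p[...,2]>.17)&(p[...,2]<.19)
    if k.sum(): print(n,'brush top',k.sum(),p[k].mean(0).round(4),p[k].max(0).round(4))
    k=(np.hypot(p[...,0]-.44,p[...,1]+.229)<.03)&(p[...,2]>.124)&(p[...,2]<.14)&(h[...,1]>110)
    if k.sum():
        q=p[k].mean(0);print(n,'pin',k.sum(),q.round(4),'turned',1.7127-np.arctan2(-.177-q[1],.5255-q[0]))
E
```

```text
time_s: 15.28
ee_pos: [0.4401, -0.2284, 0.0794]
eef_rot: [-3.134, -0.013, 0.533]
force: [0.3, -0.2, -0.5]
grip_width: 0.0431
time_s: 15.7
ee_pos: [0.4396, -0.228, 0.1959]
eef_rot: [-3.133, -0.013, 0.533]
force: [0.3, 0.9, -0.3]
grip_width: 0.0462
time_s: 16.12
ee_pos: [0.3381, -0.2486, 0.2168]
eef_rot: [-3.134, -0.013, 0.531]
force: [1.7, -0.0, -0.2]
grip_width: 0.0463
scene brush top 104 [ 0.529  -0.1753  0.1752] [ 0.5422 -0.1621  0.1793]
scene pin 21 [ 0.443  -0.229   0.1292] turned 1.1508193586124618
top brush top 196 [ 0.5261 -0.1775  0.177 ] [ 0.5392 -0.1641  0.1816]
top pin 48 [ 0.4395 -0.2292  0.131 ] turned 1.1675660548018858
```

View pics/s5.png

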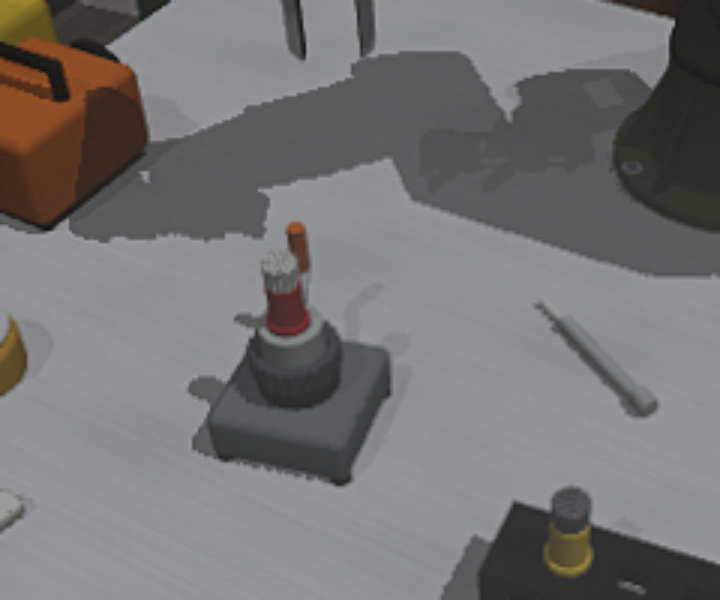

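The brush stands upright and seated (hub at (287,310)), the pin has swung behind it to (298,245), and the gripper is clear. I hand in.

```bash
python3 -c "
from station import ctrl
print(ctrl.get_obs()['force']);print(ctrl.hand_in())"
```

```text
[ 0.13621827 -0.37323805 -0.20731792]
the job is handed in; nothing more can be done
None
```

The red brush is standing in the collet with its flange on the face. I swung the lever by its pin to the stop, let go of everything, and handed the job in at about 16 s; `hand_in` reports no verdict.

**Last checks**
- **Brush:** the top camera puts its top at (0.526, -0.1775), within about 1 mm of the collet axis. It reads about 0.177 m high against 0.178 m for fully home. It looks upright in the picture.
- **Nut:** it turned about 1.17 rad from its start by the arm pose and the top camera. The scene camera gave 1.15 rad. The force jumped to about 16 N with almost no further motion, which I took as the stop.
- **Clearance:** the gripper is about 0.1 m from the pin, and the wrist force is near zero.

**What disagreed**
- **Fingertip position:** the fingertips are about 40 mm further back than stated. I therefore held the brush by its bristles rather than its hub (the grip read 26 mm, not 28).
- **First pinch:** it closed above the pin. I measured the fingers with the wrist and scene cameras, went 38–40 mm lower, and the second pinch held at 15.5 mm.

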